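# Step a gap gauge along a row of printing plates

### The arm

A 6-joint arm with a two-finger parallel gripper is mounted at the origin on the work surface. World frame = base frame: x ahead of the robot, y to its left, z up, the work surface at z = 0. Lengths are in m, angles in rad, forces in N, time in s.
With the tool pointing down it reaches from about 0.25 to 0.775 m from the base axis. Payload 4 kg.
Tool frame: the origin (TCP) lies on the centre line of the jaws, within the pads' length; the fingertips stand 25 mm ahead of it and the grasp point (between the pads) lies 6 mm ahead of it; z points along the fingers, y is the line along which they close (so a half turn about z gives the same grasp; the last joint's range is limited). The gripper opens to 94 mm and grips with 3 to 60 N. Pads are 16 mm wide; open, the fingers measure 119 mm over their backs; the gripper's body (75 mm by 177 mm) begins 78 mm behind the grasp point.
Start: joints at [1.092, 0.087, 1.371, -0, 1.684, -0.103], TCP at [0.202, 0.512, 0.231] pointing down, gripper open.
Joint ranges: [-3.1, 3.1], [-0.76, 2.03], [0.27, 2.55], [-1.08, 4.22], [0.17, 2.65], [-2.57, 2.57]. Speed limits (rad/s): [2.79, 2.79, 3.14, 3.14, 3.14, 3.14].

### API

Orientations are given as [roll, pitch, yaw] about the fixed x, y, z axes, in that order (R = Rz(yaw) Ry(pitch) Rx(roll)).
In Python, from bench import robot, imaging gives the robot as it stands. The module is installed in compiled form; this text tells all that it offers.
- The arm moves only by the tool drive_tool, never from a script. Its argument "series" is a list of rows, each a list of 3 entries, a list of its own where there are three numbers: the finger opening in m, from 0 to 0.094, then the shift along the tool's x, y, z in m, then the turn, a rotation vector about the tool's x, y, z in rad. A call has 1 to 5 rows; each row is the pose to reach, as a shift and turn from the pose commanded when the call began, along the tool's axes at that moment; what a row does not reach only later rows make up. A row lasts 1/8 s, in which the tool goes at most 62.5 mm and 10.7 degrees, less where a joint would pass 70% of its speed; a pose out of reach is approached as far as the arm can. A call with a gripper value outside its range is refused whole. The fingers move at their own pace and stop on an object; the grip force is fixed at half the most. Time passes only in rows, so rows that repeat a pose let the fingers close. It gives the time, the measured TCP pose, the force, the opening and the grip force at its end, in the units of the state.
- robot.get_obs(): the state, without advancing time (a new reading comes with each control period).
- imaging.snapshot(name): name is "scene" or "top" or "wrist"; returns the picture (400x640x3 uint8, red, green, blue); there is no depth.
- imaging.get_calibration(name): a dict with "intrinsics" (3x3 intrinsics, pixels), "position" and "rotation" of the camera in the world. Camera axes: x right, y up, looking along -z (the intrinsics and any distortion apply to the point x, -y, -z); pixel columns grow to the right and rows downward; lengths in m; the calibration is good to about 2 mm. A picture is of the moment at which its call begins: read the wrist's pose just before it. get_calibration takes no time and is no camera call; for the wrist camera it gives the pose at the moment of the call.
- robot.close_job(): hands the job in; it is judged then, once.
The state is a dict: "time": time; "joint_positions": joint angles; "qvel": joint speeds; "joint_torque": joint torques, N m; "tool_pos": TCP position; "ee_rot": TCP orientation; "wrist_force": force on the tool from outside, world axes, zero at the start; "wrist_torque": the same for the moment, N m; "width": finger opening in m; "finger_force": force on a finger pad.
Only numpy, scipy, OpenCV 4.12 (cv2) and the standard library are available. Lean on these libraries where they do the work, as an engineer would, in place of code of your own. Each camera call takes 0.05 s, during which the arm holds its last target. There are 200 camera calls.

### The job

Space the three copper printing plates evenly along the press bed with the yellow-and-blue gap gauge: starting at the red end stop and working outward, set the gauge down astride each plate in turn, with its thick blue leg towards the stop, and slide the plate until the blue leg just meets the stop (then the plate set before it), which leaves 30 mm gaps. Keep the plates flat and square in the bed, never lift them, and do not shift those already set; finally stand the gauge upright on its cork mat, let go, and leave the bowl, tape and ink jar alone.

Things in the scene. Friction and masses are not known exactly. Their poses are not given: they have to be found in the camera images.
- bed: Fixed press bed, yaw within 0.25 rad: dark steel floor 164 mm across (x) x 440 mm along the row (y -200 to +240 mm), top 8 mm above the table. Origin on the table, mid-channel. Two grey side rails, tops at 18 mm, channel between them 144 mm wide. Red end stop at the -y end, 16 mm thick, top at 34 mm; its face towards the plates is at y = -184 mm. +y end open.
- stop_face (a point): Point on the end stop's face towards the plates, mid-channel, at the level of the bed floor (8 mm above the table). Axes as the bed's; +y points away from the stop along the row.
- gauge_foot (a point): Point on the gauge's underside midway between the outer faces of its legs, directly below the grip point; axes as the gauge's. Held astride a plate with its y along the bed's y and dragged towards the stop, the drag leg pushes the plate (42 mm wide in the 52 mm opening, 10 mm of play); when the blue leg meets the neighbour the gap is 20 + 10 = 30 mm.
- plate1_c (a point): Printing plate 1 (nearest the stop): a loose flat bar, grey aluminium mount with a copper face, 140 mm long (its x, across the channel) x 42 mm wide (its y, along the row) x 24 mm high, about 0.4 kg. Point at its centre, 12 mm above its underside. It lies flat on the bed floor and slides there by friction (1 to 4 N); axes roughly those of the bed.
- plate2_c (a point): Printing plate 2 (the middle one): a loose flat bar, grey aluminium mount with a copper face, 140 mm long (its x, across the channel) x 42 mm wide (its y, along the row) x 24 mm high, about 0.4 kg. Point at its centre, 12 mm above its underside. It lies flat on the bed floor and slides there by friction (1 to 4 N); axes roughly those of the bed.
- plate3_c (a point): Printing plate 3 (farthest from the stop): a loose flat bar, grey aluminium mount with a copper face, 140 mm long (its x, across the channel) x 42 mm wide (its y, along the row) x 24 mm high, about 0.4 kg. Point at its centre, 12 mm above its underside. It lies flat on the bed floor and slides there by friction (1 to 4 N); axes roughly those of the bed.
- gauge_grip (a point): Middle of the gap gauge's grip rib, 66 mm above the underside of its legs. Loose, 0.16 kg, 70 mm long (x). Along its y from here: thick blue leg -40 to -20 mm, open space (30 mm high) to +32, thin yellow drag leg to +40. Bridge top 42 mm above the underside; on it the yellow rib, 18 mm thick (y), 60 long (x), 45 high: pinch it from above across y. Starts on the mat, yaw within 0.5 rad of the mat's.
- mat: Fixed cork mat 130 x 130 mm, 5 mm thick, where the gauge stands at the start and at the end. Origin at the centre of its underside, on the table. It may be on the left or the right.
- bowl: Bystander: loose blue ceramic bowl, 120 mm across, 65 mm high; on the side opposite the mat. Origin at the centre of its underside.
- tape: Bystander: loose roll of blue tape, 110 mm across, 25 mm high, lying flat off one end of the bed. Origin at the centre of its underside.
- ink: Bystander: loose amber ink jar, 68 mm across, 80 mm high, standing off one end of the bed. Origin at the centre of its underside.
Things that resemble listed ones, but are neither listed nor needed, are in the scene too. What is shaped like the part that bears gauge_foot but purple is not meant.

How it is judged:
On the way, in this order (a step that is already met when the one before it is completed fails the run):
1. The gauge stands astride plate 1 with its blue leg against the end stop, and the plate is 30 mm (within 4 mm) from the end stop (y of plate1_c in the frame of bed between -0.137 and -0.129 m and y of gauge_grip in the frame of bed between -0.15 and -0.137 m and height (world z) of gauge_grip below 0.086 m and x of gauge_grip in the frame of bed between -0.06 and 0.06 m), for 0.1 s.
2. The gauge stands astride plate 2 with its blue leg against the first plate, and the plate is 30 mm (within 4 mm) from the first plate (y of plate2_c in the frame of plate1_c between 0.068 and 0.076 m and y of gauge_grip in the frame of plate1_c between 0.055 and 0.068 m and height (world z) of gauge_grip below 0.086 m and x of gauge_grip in the frame of bed between -0.06 and 0.06 m), for 0.1 s.
3. The gauge stands astride plate 3 with its blue leg against the second plate, and the plate is 30 mm (within 4 mm) from the second plate (y of plate3_c in the frame of plate2_c between 0.068 and 0.076 m and y of gauge_grip in the frame of plate2_c between 0.055 and 0.068 m and height (world z) of gauge_grip below 0.086 m and x of gauge_grip in the frame of bed between -0.06 and 0.06 m), for 0.1 s.
At the end, for the whole second after the job is handed in: The three gaps (stop to plate 1, 1 to 2, 2 to 3) are each 30 mm within 4 mm; the plates lie flat in the channel (centre within 8 mm of its middle), square to it within 0.06 rad, at rest; the gauge stands upright on the cork mat, its centre within 45 mm of the mat's, at rest and released (y of plate1_c in the frame of bed between -0.137 and -0.129 m and angle between the y axis of each of plate1_c, plate2_c, plate3_c and the y axis of bed, either way round below 0.06 rad and angle between each of plate1_c, plate2_c, plate3_c's own z axis and vertical below 0.05 rad and height (world z) of each of plate1_c, plate2_c, plate3_c below 0.026 m and x of plate1_c in the frame of bed between -0.008 and 0.008 m and linear speed of each of plate1, plate2, plate3, gauge below 0.01 m/s and y of plate2_c in the frame of plate1_c between 0.068 and 0.076 m and x of plate2_c in the frame of bed between -0.008 and 0.008 m and y of plate3_c in the frame of plate2_c between 0.068 and 0.076 m and x of plate3_c in the frame of bed between -0.008 and 0.008 m and horizontal distance between gauge_grip and mat below 0.045 m and angle between gauge_grip's own z axis and vertical below 0.1 rad and height (world z) of gauge_grip below 0.078 m); the robot touches nothing.
It fails at once if a plate is lifted out of the bed (height (world z) of any of plate1_c, plate2_c, plate3_c above 0.05 m).
It fails at once if the bowl is pushed aside or knocked over (distance of bowl from where it was at the start of the episode above 0.03 m or angle between bowl's own z axis and vertical above 0.5 rad).
It fails at once if the tape is pushed aside or knocked over (distance of tape from where it was at the start of the episode above 0.03 m or angle between tape's own z axis and vertical above 0.5 rad).
It fails at once if the ink is pushed aside or knocked over (distance of ink from where it was at the start of the episode above 0.03 m or angle between ink's own z axis and vertical above 0.5 rad).
It also fails if it takes over 64 s, if anything falls off the work surface, if the arm or the gripper's body presses on something with over 40 N, if the wrist force passes 120 N, or if a joint passes its speed limit or range.

## Working session

There is one attempt and no reset: what is moved stays moved. The work goes in short steps, Python scripts to look and compute and a tool call to move; the robot and the scene stay as the last step left them, time stands still between calls to the robot, and variables do not carry over. Pictures are saved under pics/ and viewed, at most 10 in all, crops included, and the job is handed in when it is done.

Besides the shell and the picture viewer there is one more tool, called after "Request:" as name(argument=value, ...) on one line, values as JSON. drive_tool: Moves the arm, as the interface text tells. Its arguments: {"type":"object","properties":{"series":{"type":"array"}},"required":["series"]}

```bash
mkdir -p pics
python3 - <<'E'
from bench import robot, imaging
import cv2,numpy as np
o=robot.get_obs()
print(o['time'],o['tool_pos'],o['ee_rot'],o['width'])
for n in ("top","scene"):
    c=imaging.get_calibration(n); print(n,{k:np.round(v,4).tolist() if not isinstance(v,str) else v for k,v in c.items()})
    cv2.imwrite(f'pics/{n}0.png',imaging.snapshot(n)[:,:,::-1])
E
```

```text
0.0 [0.20162684 0.51117161 0.22931369] [-3.13940381e+00 -2.02643147e-04  2.76582137e+00] 0.09392364571544892
top {'intrinsics': [[364.7762, 0.0, 314.8132], [0.0, 364.7762, 201.7451], [0.0, 0.0, 1.0]], 'position': [0.3544, 0.0685, 1.1949], 'rotation': [0.0682, 0.0253, -1.5963]}
scene {'intrinsics': [[499.9439, 0.0, 324.8044], [0.0, 499.9439, 206.6803], [0.0, 0.0, 1.0]], 'position': [1.2867, 0.6544, 1.6603], 'rotation': [0.5725, 0.0073, 2.1548]}
```

View pics/top0.png

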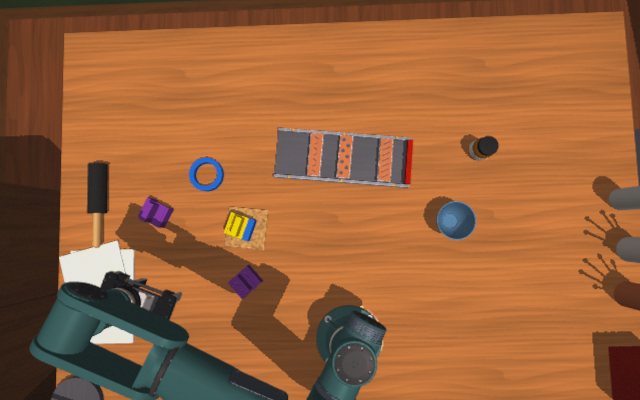

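View pics/scene0.png

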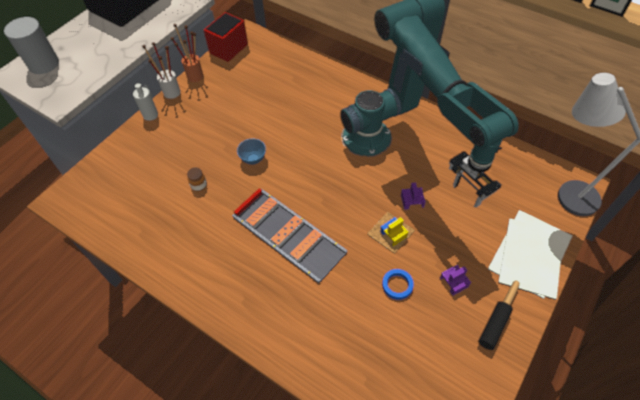

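The top view shows the bed with its red stop at (408,162) and the copper plates at cols ~315, 345 and 385. The gauge is on the mat at (240,226) with blue towards the stop side. Purple decoys are at (155,212) and (245,282), tape at (206,174), bowl at (456,220), and ink at (485,148). The scene view agrees.

```bash
cat > h.py <<'E'
from bench import robot, imaging
import cv2, numpy as np
from scipy.spatial.transform import Rotation as R
rot=lambda r: R.from_euler('xyz',r)
def cal(n): return imaging.get_calibration(n)
def cast(c,px,z):
    px=np.atleast_2d(px).astype(float); K=c['intrinsics']
    d=np.c_[(px[:,0]-K[0,2])/K[0,0],-(px[:,1]-K[1,2])/K[1,1],-np.ones(len(px))]
    q=np.asarray(c['rotation']); M=q if q.shape==(3,3) else rot(q).as_matrix()
    d=d@M.T; p=np.asarray(c['position'])
    return p+d*((z-p[2])/d[:,2])[:,None]
def masks(img):
    h=cv2.cvtColor(img,cv2.COLOR_RGB2HSV)
    f=lambda a,b: cv2.inRange(h,np.array(a),np.array(b))
    return dict(red=f((0,200,60),(5,255,255))|f((174,200,60),(180,255,255)),yellow=f((24,150,120),(34,255,255)),
      blue=f((100,150,60),(118,255,255)),copper=f((4,90,150),(14,190,255)),mat=f((8,60,100),(20,170,255)))
def blobs(m,amin):
    cs,_=cv2.findContours(m,cv2.RETR_EXTERNAL,cv2.CHAIN_APPROX_NONE)
    return [c[:,0,:] for c in cs if cv2.contourArea(c)>amin]
def rect(c,pts,z):
    w=cast(c,pts,z)[:,:2]; (x,y),(a,b),_=r=cv2.minAreaRect((w*1000).astype(np.float32))
    bx=cv2.boxPoints(r); e=[bx[1]-bx[0],bx[2]-bx[1]]; L=max(e,key=np.linalg.norm)
    return np.round([x,y],1),np.round(sorted([a,b]),1),round((np.arctan2(L[1],L[0])+np.pi/2)%np.pi-np.pi/2,3)
def togo(pos,yaw):
    o=robot.get_obs(); T=rot(o['ee_rot']); s=T.inv().apply(np.array(pos)-o['tool_pos'])
    t=(T.inv()*rot([np.pi,0,yaw])).as_rotvec()
    print('shift',np.round(s,4),'turn',np.round(t,3))
E
python3 - <<'E'
from h import *
for n in ('top','scene'):
    c=cal(n); img=cv2.imread(f'pics/{n}0.png')[:,:,::-1].copy(); M=masks(img)
    for k,z,a in (('red',.034,30),('copper',.032,40),('yellow',.092,20),('blue',.047,20)):
        for b in blobs(M[k],a): print(n,k,b.mean(0).round(),*rect(c,b,z))
    for nm,px in (('tapecenter',(206,174)),('bedNWrail',(278,128)),('bedSWrail',(274,178)),('matc',(246,228)))if n=='top' else ():
        print(nm,cast(c,px,.018)[0].round(3))
o=robot.get_obs(); print(o['tool_pos'],cal('wrist'))
E
```

```text
top red [625. 374.] [-110.5 -831.4] [ 90.3 153.1] -0.017
top red [408. 162.] [ 555.4 -206.5] [ 16.5 140.2] -0.109
top copper [113. 395.] [-159.5  741.5] [ 32.5 103.9] 1.195
top copper [ 60. 376.] [-90.3 914.9] [37.6 58.8] -0.848
top copper [126. 348.] [  2.3 708.2] [ 74.9 165.7] 1.147
top copper [ 60. 275.] [222.9 915.1] [19.2 85.7] -0.02
top copper [214. 323.] [ 63.5 406.7] [205.4 697.4] 1.059
top copper [163. 232.] [350.7 592.6] [34.  96.7] 1.093
top copper [390. 206.] [420.    2.9] [1214.5 1845.5] -1.571
top yellow [236. 225.] [366.7 336.4] [56.3 66.9] -0.342
top blue [249. 229.] [352.3 305.9] [22.5 67.5] -0.359
top blue [206. 174.] [532.  441.1] [103.5 106.1] 0.77
tapecenter [0.536 0.45  0.018]
bedNWrail [0.682 0.211 0.018]
bedSWrail [0.517 0.227 0.018]
matc [0.357 0.321 0.018]
scene red [248. 201.] [ 561.2 -198.2] [ 20.  137.5] -0.112
scene red [226.  42.] [-148.6 -879. ] [215.9 235. ] 1.001
scene copper [453. 260.] [356.4 582.7] [31.5 33.3] -0.51
scene copper [602. 187.] [-258.3  925.3] [40.3 85.4] -0.036
scene copper [491. 182.] [  6.9 491.5] [614.7 910.5] -1.569
scene copper [324. 222.] [371.2   7.7] [1362.7 1877.9] 1.569
scene yellow [396. 230.] [388.8 362.2] [69.7 86.3] -0.367
scene blue [397. 284.] [553.8 459.9] [102.2 105.7] 0.581
[0.20166167 0.51122979 0.22940976] {'intrinsics': array([[312.7342206 ,   0.        , 320.19919488],
       [  0.        , 312.7342206 , 200.77305777],
       [  0.        ,   0.        ,   1.        ]]), 'position': array([0.1292034 , 0.53922232, 0.38342426]), 'rotation': array([-0.27134991,  0.00121979,  1.19525164])}
```

```bash
python3 -c "
from h import *
togo([.362,.334,.22],np.pi-.35)"
```

```text
shift [-0.2142 -0.106   0.0096] turn [-0.002 -0.    -0.026]
```

Request:
drive_tool(series=[[0.094,[-0.0535,-0.0265,0.002],[0,0,0]],[0.094,[-0.107,-0.053,0.005],[0,0,0]],[0.094,[-0.1605,-0.0795,0.007],[0,0,-0.02]],[0.094,[-0.214,-0.106,0.0096],[0,0,-0.026]],[0.094,[-0.214,-0.106,0.0096],[0,0,-0.026]]])

```text
time: 0.72
tool_pos: [0.364, 0.3315, 0.2201]
ee_rot: [-3.14, -0.0, 2.785]
wrist_force: [-0.0, 0.4, 0.3]
width: 0.0943
finger_force: 0.0
```

Run:
```python
from h import *
o=robot.get_obs(); print(o['time'],o['tool_pos'],o['ee_rot'])
c=cal('wrist'); img=imaging.snapshot('wrist'); cv2.imwrite('pics/w1.png',img[:,:,::-1])
np.save('w1.npy',c,allow_pickle=True)
M=masks(img)
for k,z,a in (('yellow',.092,100),('blue',.047,100)):
    for b in blobs(M[k],a): print(k,b.mean(0).round(),*rect(c,b,z))
```

```text
0.725 [0.36401071 0.3315039  0.2200522 ] [-3.13992643e+00 -1.57791154e-04  2.78496432e+00]
yellow [312. 205.] [365.5 322.3] [ 8.5 26.4] -0.359
blue [471. 260.] [509.4 466.1] [ 50.7 108.1] 0.363
blue [298. 197.] [363.8 305.2] [17.6 47.7] -0.382
```

View pics/w1.png

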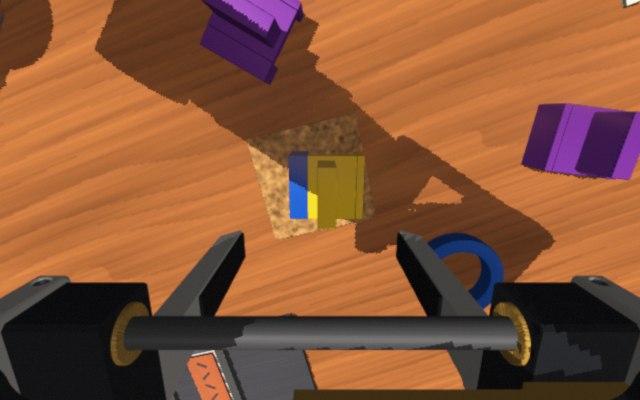

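The wrist view shows the gauge square to the image: blue leg at cols 290-307, rib at cols 318-337, yellow edge at col 364, rows 154-218. Mat corners are around (250,145), (355,118), (373,212) and (275,238).

Run:
```python
from h import *
c=np.load('w1.npy',allow_pickle=True).item()
h=cv2.cvtColor(cv2.imread('pics/w1.png'),cv2.COLOR_BGR2HSV)
m=cv2.inRange(h,np.array((22,140,40)),np.array((34,255,255)))|cv2.inRange(h,np.array((100,140,40)),np.array((125,255,255)))
m[:,:270]=0;m[:,380:]=0;m[240:]=0
b=max(blobs(m,100),key=len); print(cv2.boundingRect(b.astype(np.int32)),rect(c,b,.047))
for r in (170,185,210): print(r,[(x,h[r,x].tolist()) for x in range(284,368,1) if abs(int(h[r,x,2])-int(h[r,x-1,2]))>8])
P=np.array([[289.5,154],[364,155],[364,218],[289.5,218]]); print('bridge',cast(c,P,.047).round(4).tolist())
P=np.array([[318,161],[336.5,161],[336.5,228],[318,228]]); print('rib',cast(c,P,.092).round(4).tolist())
P=np.array([[250,145],[355,117],[375,212],[275,238]]); q=cast(c,P,.005);print('mat',q.round(4).tolist(),q.mean(0))
```

```text
(308, 156, 56, 73) (array([373.8, 344.1]), array([59., 80.]), np.float32(-0.356))
170 [(288, [12, 120, 166]), (289, [126, 78, 95]), (306, [122, 83, 92]), (308, [21, 183, 135]), (309, [21, 193, 144]), (356, [21, 200, 129]), (358, [21, 204, 139]), (364, [18, 172, 114]), (367, [13, 178, 99])]
185 [(288, [8, 82, 178]), (290, [109, 194, 217]), (297, [110, 197, 206]), (298, [110, 198, 188]), (299, [111, 195, 170]), (300, [111, 184, 126]), (301, [111, 181, 114]), (307, [135, 40, 89]), (308, [22, 185, 132]), (309, [22, 210, 142]), (355, [22, 204, 130]), (356, [22, 203, 117]), (357, [22, 206, 141]), (363, [20, 190, 125]), (364, [16, 159, 101])]
210 [(289, [179, 56, 188]), (290, [111, 168, 207]), (291, [109, 210, 216]), (307, [134, 29, 168]), (308, [26, 184, 237]), (317, [24, 215, 203]), (318, [23, 219, 147]), (354, [23, 218, 131]), (355, [22, 217, 121]), (356, [23, 219, 140]), (362, [20, 193, 127]), (363, [16, 158, 102]), (367, [15, 152, 121])]
bridge [[0.3176, 0.3137, 0.047], [0.3457, 0.3861, 0.047], [0.4115, 0.3644, 0.047], [0.3829, 0.2874, 0.047]]
rib [[0.3288, 0.3416, 0.092], [0.3346, 0.3573, 0.092], [0.3953, 0.3356, 0.092], [0.3891, 0.319, 0.092]]
mat [[0.2952, 0.2687, 0.005], [0.3081, 0.3937, 0.005], [0.4243, 0.3804, 0.005], [0.413, 0.2512, 0.005]] [0.360147   0.32348027 0.005     ]
```

Request:
drive_tool(series=[[0.094,[0.003,0.0057,0.055],[0,0,0]],[0.094,[0.0032,0.0057,0.11],[0,0,0]],[0.094,[0.0032,0.0057,0.141],[0,0,0]],[0.094,[0.0032,0.0057,0.141],[0,0,0]],[0.0,[0.0032,0.0057,0.141],[0,0,0]]])

```text
time: 1.4
tool_pos: [0.3612, 0.3424, 0.0815]
ee_rot: [3.139, 0.001, 2.793]
wrist_force: [0.0, 0.8, 1.2]
width: 0.0874
finger_force: 0.0
```

Request:
drive_tool(series=[[0.0,[0,0,0],[0,0,0]],[0.0,[0,0,0],[0,0,0]],[0.0,[0,0,0],[0,0,0]],[0.0,[0,0,0],[0,0,0]]])

```text
time: 1.9
tool_pos: [0.3611, 0.341, 0.0802]
ee_rot: [3.141, 0.0, 2.792]
wrist_force: [0.7, 0.9, -0.4]
width: 0.0474
finger_force: 0.0
```

Request:
drive_tool(series=[[0.0,[0,0,0],[0,0,0]],[0.0,[0,0,0],[0,0,0]],[0.0,[0,0,0],[0,0,0]],[0.0,[0,0,0],[0,0,0]],[0.0,[0,0,0],[0,0,0]]])

```text
time: 2.52
tool_pos: [0.3609, 0.3407, 0.0798]
ee_rot: [-3.141, -0.0, 2.792]
wrist_force: [-0.4, -1.2, 2.0]
width: 0.0175
finger_force: 30.0
```

```bash
python3 -c "
from h import *
togo([.50,.10,.22],np.pi-.105)"
```

```text
shift [-0.2132 -0.1785 -0.1401] turn [-0.001 -0.    -0.245]
```

Request:
drive_tool(series=[[0.0,[0,0,-0.06],[0,0,0]],[0.0,[-0.01,-0.005,-0.115],[0,0,0]],[0.0,[-0.055,-0.027,-0.15],[0,0,0]],[0.0,[-0.11,-0.05,-0.17],[0,0,0]],[0.0,[-0.165,-0.075,-0.17],[0,0,0]]])

```text
time: 3.15
tool_pos: [0.4924, 0.2136, 0.2524]
ee_rot: [3.137, 0.004, 2.793]
wrist_force: [0.4, 1.2, -2.4]
width: 0.0177
finger_force: 30.0
```

Request:
drive_tool(series=[[0.0,[-0.05,-0.022,0],[0,0,-0.05]],[0.0,[-0.1,-0.044,0],[0,0,-0.1]],[0.0,[-0.15,-0.066,0],[0,0,-0.15]],[0.0,[-0.2,-0.088,0],[0,0,-0.2]],[0.0,[-0.241,-0.108,0],[0,0,-0.245]]])

```text
time: 3.78
tool_pos: [0.6811, 0.0285, 0.2486]
ee_rot: [3.141, -0.001, 3.038]
wrist_force: [0.5, 0.6, -1.4]
width: 0.0179
finger_force: 30.0
```

Request:
drive_tool(series=[[0.0,[0,0,0],[0,0,0]],[0.0,[0,0,0],[0,0,0]]])

```text
time: 4.03
tool_pos: [0.6794, 0.0304, 0.249]
ee_rot: [3.141, -0.002, 3.037]
wrist_force: [-0.8, -0.2, -1.5]
width: 0.0179
finger_force: 30.0
```

Run:
```python
from h import *
o=robot.get_obs(); print(o['time'],o['tool_pos'],o['ee_rot'],o['width'],o['finger_force'])
c=cal('wrist'); img=imaging.snapshot('wrist'); cv2.imwrite('pics/w2.png',img[:,:,::-1])
np.save('w2.npy',c,allow_pickle=True)
M=masks(img)
for k,z,a in (('red',.034,60),('copper',.032,100)):
    for b in blobs(M[k],a): print(k,b.mean(0).round(),*rect(c,b,z))
```

```text
4.025 [0.67943317 0.03038907 0.24900887] [ 3.14066463e+00 -1.58068372e-03  3.03674392e+00] 0.017905026572913842 29.988720417022705
red [103.  96.] [ 559.  -201.7] [ 29.7 142.5] -0.111
copper [505. 367.] [983.5 266.7] [ 65.3 128.7] 1.465
copper [320. 370.] [956.2   1.4] [67.1 90. ] 1.465
copper [135. 371.] [ 938.  -265.1] [ 87.4 128.7] 1.465
copper [395. 276.] [812.5 119.1] [24.8 46.3] 1.465
copper [469. 218.] [755.4 203. ] [ 52.1 105.4] 0.034
copper [366.  95.] [591.2  90.7] [ 38.4 135.7] -0.117
copper [281.  96.] [581.4  -4.2] [ 38.1 135.5] -0.12
copper [164.  95.] [ 567.6 -134.5] [ 38.8 135.1] -0.107
copper [565. 175.] [709. 337.] [242.4 380.7] -0.106
copper [197. 127.] [ 660.2 -126.3] [379.9 545.7] 1.467
```

View pics/w2.png

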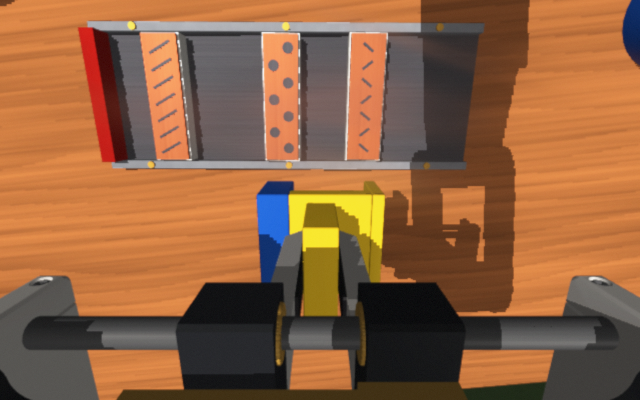

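Wrist view: red stop at cols 80-113, plates centred at about (164,95), (281,96) and (366,95). Rails run almost horizontally, so the tool is already square to the bed. The gauge hangs straight in the grip at (320,230).

Run:
```python
from h import *
c=np.load('w2.npy',allow_pickle=True).item(); img=cv2.imread('pics/w2.png')[:,:,::-1].copy()
m=masks(img)['red']
pts=np.array([(np.nonzero(m[r,60:140])[0].max()+60.5,r) for r in range(45,150)]); q=cast(c,pts,.008)
k=np.polyfit(q[:,0],q[:,1],1); print('face line yaw',np.arctan(k[0]),'at x .566 y',np.polyval(k,.566))
h=cv2.cvtColor(img,cv2.COLOR_RGB2HSV); s=(h[:,:,1]<70)
# rail outer edge
up=np.array([(x,np.argmax(s[5:60,x])+5) for x in range(150,410,4)]);lo=np.array([(x,180-np.argmax(s[:181,x][::-1])) for x in range(190,400,4)])
for n,p in(('up',up),('lo',lo)):
    w=cast(c,p,.018); k2=np.polyfit(w[:,1],w[:,0],1); print(n,k2, np.std(w[:,0]-np.polyval(k2,w[:,1])))
B=rot([0,0,-.105])
face=np.array([.5655,np.polyval(k,.5655),0])
for P in ((.5676,-.1345),(.5814,-.0042),(.5912,.0907)):
    print(B.inv().apply(np.array([*P,0])-face).round(4))
```

```text
face line yaw -0.12932882971981058 at x .566 y -0.20597846603895426
up [0.10937588 0.49989758] 0.0011231483421955746
lo [0.1059013 0.6627138] 0.0012062910707471611
[-0.0054  0.0712  0.    ]
[-0.0053  0.2023  0.    ]
[-0.0055  0.2977  0.    ]
```

```bash
python3 -c "
from h import *
togo([.567,-.1405,.117],np.pi-.107)"
```

```text
shift [ 0.0937 -0.1822  0.1326] turn [ 0.001 -0.001  0.003]
```

Request:
drive_tool(series=[[0.0,[0.023,-0.045,0.015],[0,0,0]],[0.0,[0.047,-0.091,0.035],[0,0,0]],[0.0,[0.07,-0.137,0.055],[0,0,0]],[0.0,[0.0935,-0.1822,0.075],[0,0,0]],[0.0,[0.0937,-0.1822,0.12],[0,0,0.003]]])

```text
time: 4.7
tool_pos: [0.5673, -0.1435, 0.133]
ee_rot: [-3.139, 0.007, 3.031]
wrist_force: [0.7, 1.3, -1.5]
width: 0.0177
finger_force: 30.0
```

Request:
drive_tool(series=[[0.0,[0,0,0.013],[0,0,0]],[0.0,[0,0,0.013],[0,0,0]],[0.0,[0,0,0.013],[0,0,0]]])

```text
time: 5.08
tool_pos: [0.5689, -0.1409, 0.1191]
ee_rot: [-3.141, 0.004, 3.035]
wrist_force: [0.3, 0.9, -1.5]
width: 0.0179
finger_force: 30.0
```

Run:
```python
from h import *
o=robot.get_obs(); print(o['time'],o['tool_pos'],o['ee_rot'],o['wrist_force'])
togo([.567,-.1405,.085],np.pi-.107)
c=cal('wrist'); img=imaging.snapshot('wrist'); np.save('w3.npy',c,allow_pickle=True)
cv2.imwrite('pics/w3.png',img[:,:,::-1])
```

```text
5.075 [ 0.5689214  -0.14091421  0.11911445] [-3.14093529  0.00373465  3.03548063] [ 0.26994189  0.94114114 -1.51628766]
shift [0.0021 0.0002 0.0341] turn [-0.001  0.004  0.001]
```

View pics/w3.png

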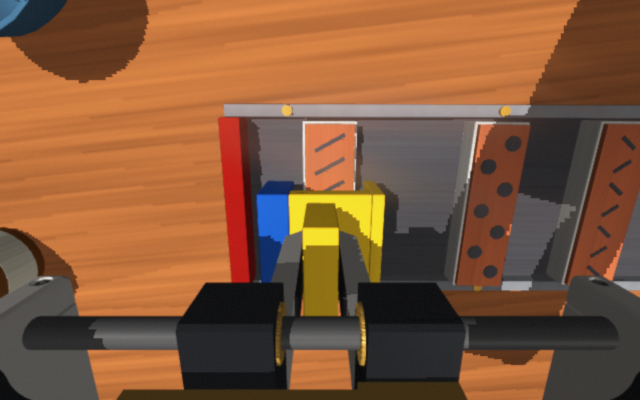

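The wrist view shows plate 1 (cols 303-357) under the opening, with about 6 mm and 4 mm of play and the red stop on the left. I'll shift the gauge 1 mm outward and lower it.

Request:
drive_tool(series=[[0.0,[0.002,0.001,0.01],[0,0,0]],[0.0,[0.002,0.001,0.02],[0,0,0]],[0.0,[0.002,0.001,0.029],[0,0,0]],[0.0,[0.002,0.001,0.034],[0,0,0]],[0.0,[0.002,0.001,0.034],[0,0,0]]])

```text
time: 5.75
tool_pos: [0.5656, -0.1403, 0.0828]
ee_rot: [3.141, 0.0, 3.034]
wrist_force: [-0.0, 0.9, 0.2]
width: 0.0182
finger_force: 30.0
```

Request:
drive_tool(series=[[0.0,[0,0,0],[0,0,0]],[0.0,[0,-0.004,0],[0,0,0]],[0.0,[0,-0.008,0],[0,0,0]],[0.0,[0,-0.012,0],[0,0,0]],[0.0,[0,-0.016,0],[0,0,0]]])

```text
time: 6.38
tool_pos: [0.5639, -0.1561, 0.0828]
ee_rot: [3.141, 0.0, 3.034]
wrist_force: [0.7, 3.5, -1.0]
width: 0.0181
finger_force: 30.0
```

Run:
```python
from h import *
o=robot.get_obs(); print(o['time'],o['tool_pos'],o['ee_rot'],o['wrist_force'])
c=cal('wrist'); img=imaging.snapshot('wrist'); np.save('w4.npy',c,allow_pickle=True)
cv2.imwrite('pics/w4.png',img[:,:,::-1])
```

```text
6.375 [ 0.56385759 -0.15606929  0.08281456] [3.14069385e+00 4.05042173e-06 3.03392071e+00] [ 0.71191968  3.46374364 -1.03311097]
```

View pics/w4.png

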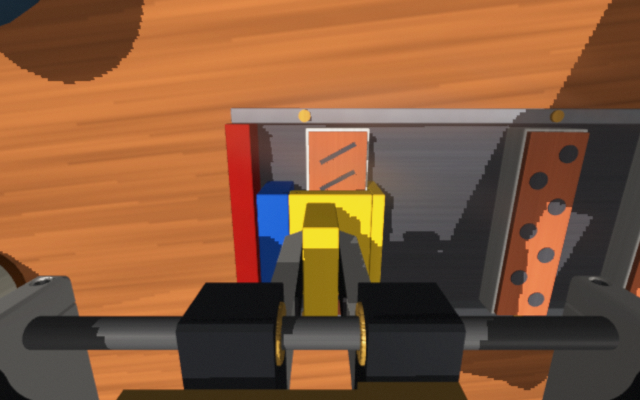

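Gauge is astride plate 1 and pushing it (about 3.5 N). The blue leg (col 258) still has a gap to the stop face (col ~245).

Request:
drive_tool(series=[[0.0,[0,-0.003,0],[0,0,0]],[0.0,[0,-0.005,0],[0,0,0]],[0.0,[0,-0.006,0],[0,0,0]],[0.0,[0,-0.007,0],[0,0,0]],[0.0,[0,-0.007,0],[0,0,0]]])

```text
time: 7.05
tool_pos: [0.5632, -0.1613, 0.083]
ee_rot: [3.138, -0.0, 3.034]
wrist_force: [1.0, 7.4, 0.9]
width: 0.018
finger_force: 30.0
```

Request:
drive_tool(series=[[0.0,[0,-0.001,0],[0,0,0]],[0.0,[0,-0.002,0],[0,0,0]],[0.0,[0,-0.002,0],[0,0,0]]])

```text
time: 7.42
tool_pos: [0.5632, -0.1615, 0.0831]
ee_rot: [3.134, -0.0, 3.035]
wrist_force: [1.2, 10.6, 1.7]
width: 0.0178
finger_force: 30.0
```

Request:
drive_tool(series=[[0.0,[0,0.005,0],[0,0,0]],[0.0,[0,0.009,0],[0,0,0]],[0.0,[0,0.009,0],[0,0,0]],[0.0,[0,0.009,-0.015],[0,0,0]],[0.0,[0,0.009,-0.045],[0,0,0]]])

```text
time: 8.05
tool_pos: [0.5629, -0.1565, 0.1275]
ee_rot: [3.141, -0.003, 3.033]
wrist_force: [-1.1, 0.1, -1.6]
width: 0.0178
finger_force: 30.0
```

```bash
cat >> h.py <<'E'
def play(row):
    "copper edges on an image row, and mm of play left/right of gauge opening (hover)"
    o=robot.get_obs(); c=cal('wrist'); img=imaging.snapshot('wrist'); m=masks(img)['copper']
    cv2.imwrite('pics/play.png',img[:,:,::-1])
    z=o['tool_pos'][2]-.0088-.066; C=np.asarray(c['position'])
    for r in (row-10,row,row+10):
        x=np.nonzero(m[r,250:420])[0]+250; q=cast(c,[[x.min()-.5,r],[x.max()+.5,r]],.032)[:,:2]
        T=rot(o['ee_rot']); y=T.inv().apply(np.c_[q-o['tool_pos'][:2],[0,0]])[:,1]*1000
        print(r,x.min(),x.max(),'edges rel TCP y mm',y.round(1),'plate centre',y.mean().round(1),'(want 6)')
E
python3 -c "
from h import *
o=robot.get_obs();print(o['time'],o['tool_pos'],o['ee_rot'],o['wrist_force'])
togo([.5808,-.0094,.119],np.pi-.107)"
```

```text
8.05 [ 0.56288522 -0.15645165  0.1275446 ] [ 3.14131616e+00 -3.01067438e-03  3.03321405e+00] [-1.06092392  0.08416012 -1.61968071]
shift [-0.0019  0.1481  0.0086] turn [ 0.    -0.003 -0.001]
```

Request:
drive_tool(series=[[0.0,[0,0.04,0],[0,0,0]],[0.0,[0,0.09,0],[0,0,0]],[0.0,[-0.002,0.135,0],[0,0,0]],[0.0,[-0.002,0.148,0.006],[0,0,0]],[0.0,[-0.002,0.148,0.006],[0,0,0]]])

```text
time: 8.68
tool_pos: [0.5816, -0.0092, 0.1218]
ee_rot: [-3.141, -0.001, 3.035]
wrist_force: [-0.3, -0.2, -1.2]
width: 0.0178
finger_force: 30.0
```

Request:
drive_tool(series=[[0.0,[0,0,0],[0,0,0]],[0.0,[0,0,0],[0,0,0]]])

```text
time: 8.93
tool_pos: [0.5818, -0.0107, 0.1221]
ee_rot: [-3.141, 0.0, 3.032]
wrist_force: [0.7, 0.3, -2.0]
width: 0.018
finger_force: 30.0
```

```bash
python3 -c "
from h import *
o=robot.get_obs();print(o['time'],o['tool_pos'],o['ee_rot'],o['wrist_force'])
play(150)
togo([.5808,-.0094,.084],np.pi-.107)"; cp pics/play.png pics/p2.png
```

```text
8.925 [ 0.58180318 -0.0107311   0.12207819] [-3.14123871e+00  3.23067349e-04  3.03185326e+00] [ 0.69523585  0.26680841 -2.03223975]
140 306 354 edges rel TCP y mm [-12.1  25.6] plate centre 6.8 (want 6)
150 306 353 edges rel TCP y mm [-12.2  25. ] plate centre 6.4 (want 6)
160 306 354 edges rel TCP y mm [-12.3  26. ] plate centre 6.9 (want 6)
shift [0.0011 0.0011 0.0381] turn [-0.     0.    -0.003]
```

Request:
drive_tool(series=[[0.0,[0.001,0.001,0.01],[0,0,0]],[0.0,[0.001,0.001,0.02],[0,0,0]],[0.0,[0.001,0.001,0.03],[0,0,-0.002]],[0.0,[0.001,0.001,0.0375],[0,0,-0.002]],[0.0,[0.001,0.001,0.0375],[0,0,-0.002]]])

```text
time: 9.6
tool_pos: [0.5807, -0.0081, 0.0838]
ee_rot: [3.141, -0.001, 3.036]
wrist_force: [-0.1, 0.6, -1.8]
width: 0.0178
finger_force: 30.0
```

Request:
drive_tool(series=[[0.0,[0,-0.004,0],[0,0,0]],[0.0,[0,-0.01,0],[0,0,0]],[0.0,[0,-0.018,0],[0,0,0]],[0.0,[0,-0.026,0],[0,0,0]],[0.0,[0,-0.034,0],[0,0,0]]])

```text
time: 10.22
tool_pos: [0.5773, -0.0424, 0.0845]
ee_rot: [3.141, 0.0, 3.036]
wrist_force: [0.3, 2.3, -1.4]
width: 0.0178
finger_force: 30.0
```

Request:
drive_tool(series=[[0.0,[0,-0.008,0],[0,0,0]],[0.0,[0,-0.016,0],[0,0,0]],[0.0,[0,-0.024,0],[0,0,0]],[0.0,[0,-0.03,0],[0,0,0]],[0.0,[0,-0.034,0],[0,0,0]]])

```text
time: 10.85
tool_pos: [0.5737, -0.0761, 0.0845]
ee_rot: [3.141, 0.0, 3.036]
wrist_force: [0.7, 3.2, -0.8]
width: 0.0181
finger_force: 30.0
```

Request:
drive_tool(series=[[0.0,[0,0,0],[0,0,0]]])

```text
time: 10.98
tool_pos: [0.5737, -0.0764, 0.0845]
ee_rot: [-3.141, 0.0, 3.035]
wrist_force: [0.3, 2.2, -0.1]
width: 0.0174
finger_force: 30.0
```

Request:
drive_tool(series=[[0.0,[0,-0.004,0],[0,0,0]],[0.0,[0,-0.008,0],[0,0,0]],[0.0,[0,-0.01,0],[0,0,0]],[0.0,[0,-0.0115,0],[0,0,0]],[0.0,[0,-0.0115,0],[0,0,0]]])

```text
time: 11.6
tool_pos: [0.5725, -0.0874, 0.0844]
ee_rot: [-3.141, 0.0, 3.036]
wrist_force: [0.2, 3.1, -0.7]
width: 0.0181
finger_force: 30.0
```

```bash
cat >> h.py <<'E'
def gaps(rows):
    o=robot.get_obs(); c=cal('wrist'); img=imaging.snapshot('wrist'); cv2.imwrite('pics/gap.png',img[:,:,::-1])
    T=rot(o['ee_rot']); print(o['time'],o['tool_pos'].round(4),o['wrist_force'].round(1))
    for b in blobs(masks(img)['copper'],150):
        if b[:,1].min()>175 or b[:,1].min()<60 or b[:,0].min()<3 or b[:,0].max()>630: continue
        for r in rows:
            x=b[b[:,1]==r][:,0]
            if len(x)>1:
                q=cast(c,[[x.min()-.5,r],[x.max()+.5,r]],.032); y=T.inv().apply(q-o['tool_pos'])[:,1]*1000
                print(r,x.min(),x.max(),y.round(1),y.mean().round(1))
E
python3 -c "
from h import *
gaps((145,155,165))"; cp pics/gap.png pics/g2.png
```

```text
11.6 [ 0.5725 -0.0874  0.0844] [ 0.2  3.1 -0.7]
145 309 366 [-8.4 29.5] 10.5
155 309 365 [-8.5 29.1] 10.3
165 309 365 [-8.5 29.3] 10.4
145 195 253 [-82.8 -44.3] -63.5
155 196 253 [-82.8 -44.7] -63.8
165 197 254 [-82.9 -44.4] -63.6
```

View pics/g2.png

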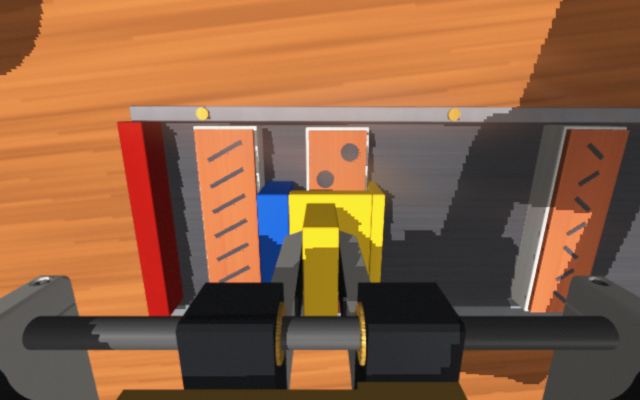

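Plate 1 sits at cols 195-254 and plate 2 at 309-366, giving a pitch of 74.0 mm by ray cast. The blue leg is about 2 mm short of plate 1.

Request:
drive_tool(series=[[0.0,[0,-0.0005,0],[0,0,0]],[0.0,[0,-0.001,0],[0,0,0]],[0.0,[0,-0.0015,0],[0,0,0]],[0.0,[0,-0.0018,0],[0,0,0]],[0.0,[0,-0.0018,0],[0,0,0]]])

```text
time: 12.28
tool_pos: [0.5723, -0.089, 0.0844]
ee_rot: [3.141, 0.0, 3.036]
wrist_force: [-0.5, 3.3, 0.8]
width: 0.0184
finger_force: 30.0
```

```bash
python3 -c "
from h import *
gaps((145,155,165))"
```

```text
12.275 [ 0.5723 -0.089   0.0844] [-0.5  3.3  0.8]
145 309 365 [-8.4 28.8] 10.2
155 309 365 [-8.5 29. ] 10.3
165 309 365 [-8.5 29.3] 10.4
145 197 255 [-81.5 -43. ] -62.2
155 198 256 [-81.5 -42.7] -62.1
165 199 256 [-81.5 -43.1] -62.3
```

Request:
drive_tool(series=[[0.0,[0,0.003,0],[0,0,0]],[0.0,[0,0.005,0],[0,0,0]],[0.0,[0,0.005,-0.015],[0,0,0]],[0.0,[0,0.005,-0.04],[0,0,0]],[0.0,[0,0.03,-0.043],[0,0,0]]])

```text
time: 12.95
tool_pos: [0.5772, -0.061, 0.1312]
ee_rot: [-3.14, 0.006, 3.033]
wrist_force: [-0.2, 0.6, -2.8]
width: 0.0179
finger_force: 30.0
```

Request:
drive_tool(series=[[0.0,[0,0.045,0],[0,0,0]],[0.0,[0,0.095,0],[0,0,0]],[0.0,[0,0.135,0.003],[0,0,0]],[0.0,[0,0.1448,0.006],[0,0,0]],[0.0,[0,0.1448,0.006],[0,0,0]]])

```text
time: 13.58
tool_pos: [0.5907, 0.0845, 0.1216]
ee_rot: [-3.14, 0.0, 3.037]
wrist_force: [0.4, -0.2, -1.2]
width: 0.0179
finger_force: 30.0
```

Request:
drive_tool(series=[[0.0,[0,0,0],[0,0,0]],[0.0,[0,0,0],[0,0,0]]])

```text
time: 13.82
tool_pos: [0.5909, 0.0834, 0.1217]
ee_rot: [-3.141, 0.0, 3.034]
wrist_force: [0.0, 0.8, -1.5]
width: 0.018
finger_force: 30.0
```

```bash
python3 -c "
from h import *
o=robot.get_obs();print(o['time'],o['tool_pos'],o['ee_rot'],o['wrist_force'])
play(150); gaps((145,155))
togo([.5906,.0849,.084],np.pi-.107)"; cp pics/gap.png pics/g3.png
```

```text
13.825 [0.59089524 0.08338192 0.12165341] [-3.14127929e+00  4.18415032e-04  3.03389839e+00] [ 0.00839282  0.7500957  -1.45766665]
140 308 356 edges rel TCP y mm [-10.5  27.1] plate centre 8.3 (want 6)
150 308 355 edges rel TCP y mm [-10.6  26.6] plate centre 8.0 (want 6)
160 308 355 edges rel TCP y mm [-10.7  26.8] plate centre 8.1 (want 6)
13.875 [0.5908 0.0836 0.1216] [ 0.4 -0.  -2. ]
145 85 134 [-182.2 -143.7] -163.0
155 87 136 [-182.2 -143.4] -162.8
145 307 355 [-11.3  26.4] 7.6
155 307 354 [-11.4  25.9] 7.3
shift [0.0004 0.0011 0.0376] turn [-0.  0. -0.]
```

Request:
drive_tool(series=[[0.0,[0.0005,0.0017,0.01],[0,0,0]],[0.0,[0.0005,0.0017,0.02],[0,0,0]],[0.0,[0.0005,0.0017,0.03],[0,0,0]],[0.0,[0.0005,0.0017,0.0375],[0,0,0]],[0.0,[0.0005,0.0017,0.0375],[0,0,0]]])

```text
time: 14.55
tool_pos: [0.5902, 0.0866, 0.0833]
ee_rot: [-3.142, -0.001, 3.036]
wrist_force: [0.4, -0.0, -1.9]
width: 0.0179
finger_force: 30.0
```

Request:
drive_tool(series=[[0.0,[0,-0.004,0],[0,0,0]],[0.0,[0,-0.01,0],[0,0,0]],[0.0,[0,-0.018,0],[0,0,0]],[0.0,[0,-0.026,0],[0,0,0]],[0.0,[0,-0.034,0],[0,0,0]]])

```text
time: 15.18
tool_pos: [0.5867, 0.0523, 0.0839]
ee_rot: [3.141, 0.0, 3.036]
wrist_force: [-0.6, 2.1, -2.1]
width: 0.0179
finger_force: 30.0
```

Request:
drive_tool(series=[[0.0,[0,-0.008,0],[0,0,0]],[0.0,[0,-0.016,0],[0,0,0]],[0.0,[0,-0.024,0],[0,0,0]],[0.0,[0,-0.032,0],[0,0,0]],[0.0,[0,-0.04,0],[0,0,0]]])

```text
time: 15.8
tool_pos: [0.5826, 0.0125, 0.0839]
ee_rot: [3.141, 0.0, 3.036]
wrist_force: [0.8, 2.5, -1.8]
width: 0.0179
finger_force: 30.0
```

Request:
drive_tool(series=[[0.0,[0,-0.008,0],[0,0,0]],[0.0,[0,-0.014,0],[0,0,0]],[0.0,[0,-0.019,0],[0,0,0]],[0.0,[0,-0.022,0],[0,0,0]],[0.0,[0,-0.022,0],[0,0,0]]])

```text
time: 16.42
tool_pos: [0.5802, -0.0094, 0.0839]
ee_rot: [-3.141, -0.0, 3.036]
wrist_force: [-0.4, 2.4, -1.2]
width: 0.0174
finger_force: 30.0
```

```bash
python3 -c "
from h import *
gaps((145,155,165))"
```

```text
16.425 [ 0.5802 -0.0094  0.0839] [-0.4  2.4 -1.2]
145 186 244 [-88.5 -50. ] -69.3
155 187 244 [-88.6 -50.5] -69.5
165 188 245 [-88.7 -50.2] -69.4
145 309 366 [-8.4 29.4] 10.5
155 309 366 [-8.4 29.7] 10.6
165 309 365 [-8.5 29.3] 10.4
145 75 133 [-160.8 -122.3] -141.5
155 77 134 [-160.8 -122.7] -141.8
165 79 136 [-160.9 -122.4] -141.7
```

Request:
drive_tool(series=[[0.0,[0,-0.003,0],[0,0,0]],[0.0,[0,-0.005,0],[0,0,0]],[0.0,[0,-0.0065,0],[0,0,0]],[0.0,[0,-0.0075,0],[0,0,0]],[0.0,[0,-0.0075,0],[0,0,0]]])

```text
time: 17.1
tool_pos: [0.5795, -0.0165, 0.0839]
ee_rot: [-3.142, -0.0, 3.036]
wrist_force: [-0.4, 2.5, -1.3]
width: 0.0178
finger_force: 30.0
```

```bash
python3 -c "
from h import *
gaps((145,155,165))"; cp pics/gap.png pics/g4.png
```

```text
17.1 [ 0.5795 -0.0165  0.0839] [-0.4  2.5 -1.3]
145 196 254 [-81.9 -43.5] -62.7
155 198 255 [-81.3 -43.2] -62.3
165 199 255 [-81.3 -43.6] -62.5
145 309 366 [-8.4 29.4] 10.5
155 309 365 [-8.4 29. ] 10.3
165 309 365 [-8.5 29.3] 10.4
145 86 143 [-153.5 -115.8] -134.6
155 87 145 [-154.1 -115.4] -134.8
165 89 146 [-154.1 -115.8] -134.9
```

View pics/g4.png

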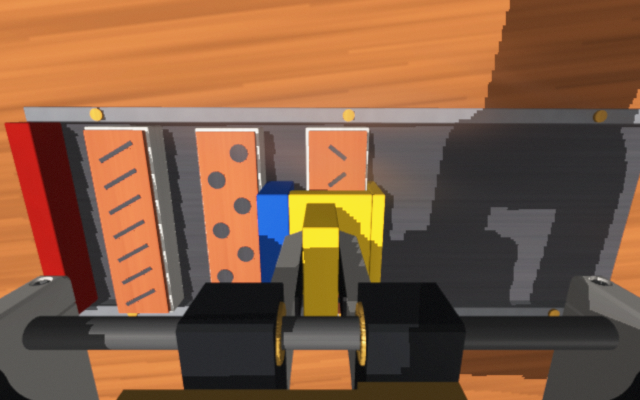

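All three plates are evenly spaced, with pitches of 72.3 and 72.9 mm. Next, the gauge goes back to the mat.

Request:
drive_tool(series=[[0.0,[0,0.003,0],[0,0,0]],[0.0,[0,0.005,0],[0,0,0]],[0.0,[0,0.005,-0.015],[0,0,0]],[0.0,[0,0.005,-0.06],[0,0,0]],[0.0,[0.02,0.02,-0.11],[0,0,0]]])

```text
time: 17.77
tool_pos: [0.5618, 0.0047, 0.1952]
ee_rot: [-3.141, -0.0, 3.034]
wrist_force: [0.8, 1.0, -1.2]
width: 0.0181
finger_force: 30.0
```

Request:
drive_tool(series=[[0.0,[0.037,0.046,0],[0,0,0]],[0.0,[0.074,0.092,0],[0,0,0]],[0.0,[0.111,0.138,0],[0,0,0]],[0.0,[0.148,0.184,0],[0,0,0]],[0.0,[0.185,0.23,0],[0,0,0]]])

```text
time: 18.4
tool_pos: [0.4013, 0.2551, 0.1955]
ee_rot: [3.141, 0.003, 3.035]
wrist_force: [0.4, -0.5, -1.6]
width: 0.0178
finger_force: 30.0
```

Request:
drive_tool(series=[[0.0,[0.03,0.04,0],[0,0,0]],[0.0,[0.0493,0.0663,0.03],[0,0,0]],[0.0,[0.0493,0.0663,0.05],[0,0,0]],[0.0,[0.0493,0.0663,0.05],[0,0,0]]])

```text
time: 18.9
tool_pos: [0.3591, 0.3246, 0.1432]
ee_rot: [-3.139, -0.002, 3.037]
wrist_force: [0.3, -0.3, -2.1]
width: 0.0175
finger_force: 30.0
```

```bash
python3 -c "
from h import *
o=robot.get_obs();print(o['time'],o['tool_pos'],o['ee_rot'])
togo([.360,.325,.080],o['ee_rot'][2])
cv2.imwrite('pics/m1.png',imaging.snapshot('wrist')[:,:,::-1])"
```

```text
18.9 [0.35906299 0.32460979 0.14319779] [-3.13946416e+00 -1.56719093e-03  3.03671674e+00]
shift [-0.001   0.0006  0.0632] turn [-0.002 -0.002  0.   ]
```

View pics/m1.png

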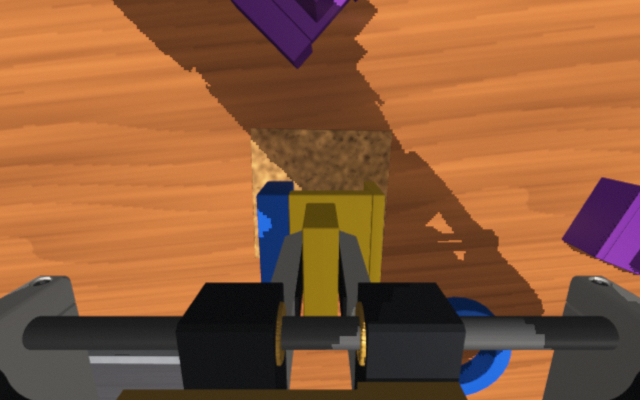

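The gauge hangs centred over the mat (mat cols 250-392). Lowering it now.

Request:
drive_tool(series=[[0.0,[-0.001,0,0.03],[0,0,0]],[0.0,[-0.001,0,0.05],[0,0,0]],[0.0,[-0.001,0,0.058],[0,0,0]],[0.0,[-0.001,0,0.0625],[0,0,0]],[0.0,[-0.001,0,0.0625],[0,0,0]]])

```text
time: 19.58
tool_pos: [0.3616, 0.3251, 0.0823]
ee_rot: [3.141, 0.001, 3.035]
wrist_force: [0.1, -0.4, -1.6]
width: 0.0177
finger_force: 30.0
```

Request:
drive_tool(series=[[0.0,[0,0,0.001],[0,0,0]],[0.0,[0,0,0.002],[0,0,0]],[0.0,[0,0,0.002],[0,0,0]],[0.0,[0,0,0.002],[0,0,0]]])

```text
time: 20.08
tool_pos: [0.3611, 0.325, 0.0796]
ee_rot: [3.141, 0.0, 3.036]
wrist_force: [0.6, -0.3, -1.5]
width: 0.0175
finger_force: 30.0
```

Request:
drive_tool(series=[[0.0,[0,0,0.0005],[0,0,0]],[0.0,[0,0,0.001],[0,0,0]],[0.0,[0,0,0.0015],[0,0,0]],[0.0,[0,0,0.0015],[0,0,0]]])

```text
time: 20.58
tool_pos: [0.3612, 0.325, 0.0795]
ee_rot: [3.141, 0.001, 3.036]
wrist_force: [-1.5, -1.5, 6.8]
width: 0.0177
finger_force: 30.0
```

Contact at 6.8 N. Release and retreat.

Request:
drive_tool(series=[[0.06,[0,0,-0.001],[0,0,0]],[0.06,[0,0,-0.001],[0,0,0]],[0.06,[0,0,-0.001],[0,0,0]],[0.06,[0,0,-0.001],[0,0,0]],[0.06,[0,0,-0.001],[0,0,0]]])

```text
time: 21.2
tool_pos: [0.361, 0.3249, 0.0787]
ee_rot: [-3.142, -0.0, 3.036]
wrist_force: [-0.2, -0.5, -0.1]
width: 0.0595
finger_force: 0.0
```

Request:
drive_tool(series=[[0.06,[0,0,-0.01],[0,0,0]],[0.06,[0,0,-0.03],[0,0,0]],[0.06,[0,0,-0.07],[0,0,0]],[0.06,[0,0,-0.12],[0,0,0]],[0.06,[0,0,-0.15],[0,0,0]]])

```text
time: 21.82
tool_pos: [0.3617, 0.3254, 0.2328]
ee_rot: [3.138, 0.004, 3.036]
wrist_force: [0.0, 0.8, 0.3]
width: 0.0602
finger_force: 0.0
```

Run:
```python
from h import *
o=robot.get_obs();print(o['time'],o['tool_pos'],o['width'])
w=imaging.snapshot('wrist'); t=imaging.snapshot('top')
cv2.imwrite('pics/end.png',np.hstack([cv2.resize(w,(400,250)),cv2.resize(t[100:300,180:500],(400,250))])[:,:,::-1])
```

```text
21.825 [0.36168205 0.32540028 0.23277865] 0.06022791098530437
```

View pics/end.png

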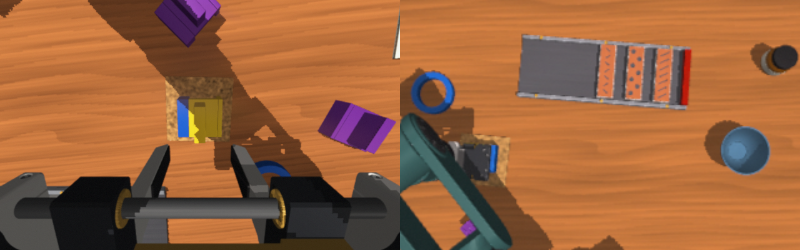

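The gauge stands upright on the mat, released, at (197,115) in the left half. The right half shows three evenly spaced plates next to the stop, with the bystanders untouched.

```bash
python3 -c "
from bench import robot
print(robot.close_job())"
```

```text
the job is handed in; nothing more can be done
None
```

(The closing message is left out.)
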